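# Press the worn axle sleeve out of a dolly caster wheel

### The arm

A 7-joint arm with a two-finger parallel gripper is mounted at the origin on the work surface. World frame = base frame: x ahead of the robot, y to its left, z up, the work surface at z = 0. Lengths are in m, angles in rad, forces in N, time in s.
With the tool pointing down it reaches from about 0.425 to 0.925 m from the base axis. Payload 6.8 kg.
Tool frame: the origin (TCP) lies on the centre line of the jaws, within the pads' length; the fingertips stand 19 mm ahead of it and the grasp point (between the pads) is the TCP; z points along the fingers, y is the line along which they close (so a half turn about z gives the same grasp; the last joint's range is limited). The gripper opens to 85 mm and grips with 20 to 120 N. Pads are 22 mm wide; open, the fingers measure 114 mm over their backs; the gripper's body (76 mm by 85 mm) begins 54 mm behind the grasp point. The pads swing forward as they close: fully open they stand 13 mm farther back than shut.
Start: joints at [-0.108, 0.477, 0.022, 1.555, -0.011, 1.109, -0.083], TCP at [0.675, 0, 0.25] pointing down, gripper open.
Joint ranges: [-2.96, 2.96], [-0.34, 2.1], [-1.41, 1.46], [0.24, 2.44], [-1.37, 4.51], [0.17, 1.92], [-2.96, 2.96]. Speed limits (rad/s): [2.39, 2.39, 3.14, 3.14, 3.14, 3.14, 3.14].

### API

Orientations are given as a rotation vector (axis times angle).
In Python, from bench import r gives the robot as it stands. The module is installed in compiled form; this text tells all that it offers.
- The arm moves only by the tool arm_command, never from a script. Its argument "rows" is a list of rows, each an object of numbers: "fingers": the opening, from -1 (shut) to 1 (fully open); "x", "y", "z": the shift along the tool's x, y, z in m; "ax", "ay", "az": the turn, a rotation vector about the tool's x, y, z in degrees. In form: [{"fingers": .., "x": .., "y": .., "z": .., "ax": .., "ay": .., "az": ..}, ...]. A call has 1 to 10 rows; each row shifts and turns the commanded pose from where the row before left it, along the tool's axes as they then stand; what a row does not reach is not made up. A row lasts 1/12 s, in which the tool goes at most 41.7 mm and 7.16 degrees, less where a joint would pass 70% of its speed; a pose out of reach is approached as far as the arm can. A call is refused whole if a number of a shift passes 0.0417 or a number of a turn 7.16, either way. A call with a gripper value outside its range is refused whole. The fingers move at their own pace and stop on an object; "grip_force" is the grip in N (left out, the last holds). Time passes only in rows, so rows that do not move let the fingers close. It gives the time, the measured TCP pose, the force, the opening and the grip force at its end, in the units of the state.
- r.get_obs(): the state, without advancing time (a new reading comes with each control period).
- r.grab_frame(name): name is "scene" or "side" or "wrist"; returns a dict with "frame" (480x640x3 uint8, red, green, blue), "depth" (480x640 float32, m along the optical axis (not along the pixel's ray), 0 where there is no reading), "K" (3x3 intrinsics, pixels), "world_from_camera" (4x4, takes a point from camera to world coordinates). Camera axes: x right, y down, z forward; pixel columns grow to the right and rows downward; lengths in m; the calibration is good to about 2 mm. A picture is of the moment at which its call begins.
- r.hand_in(): hands the job in; it is judged then, once.
The state is a dict: "clock": time; "joints": joint angles; "qvel": joint speeds; "tau": joint torques, N m; "tcp_pos": TCP position; "orientation": TCP orientation; "contact_force": force on the tool from outside, world axes, zero at the start; "moment": the same for the moment, N m; "grip_width": finger opening in m; "gripper_force": force on a finger pad.
Only numpy, scipy, OpenCV 4.12 (cv2) and the standard library are available. Lean on these libraries where they do the work, as an engineer would, in place of code of your own. Each camera call takes 0.05 s, during which the arm holds its last target. There are 200 camera calls.

### The job

Get the worn steel axle sleeve out of the caster wheel that lies on the wooden cradle: take the middle-sized of the three stepped drifts from the stand and feel its loose nose into the sleeve lightly, so that the sleeve does not shift before the drift's shoulder sits square on it, then press it straight down, without forcing, until the sleeve drops out underneath onto the cradle's floor. Draw the drift out, leave the wheel lying flat where it was, hang the drift back in its own hole in the stand, and leave everything else alone.

Things in the scene. Friction and masses are not known exactly. Their poses are not given: they have to be found in the camera images.
- drift: Middle-sized steel drift, upright, 0.4 kg. Origin on its axis under the collar, z up along the handle. Upwards: collar 36 mm across, z 0 to 6 mm; round handle 26 mm across, z 6 to 66 mm (small drift 18 mm, large 34 mm). Downwards: body 18 mm across to z = -55 mm, where a flat shoulder steps to the nose, 12 mm across, z -55 to -65 mm, with a 0.5 mm chamfer.
- drift_shoulder (a point): Centre of the drift's shoulder, 55 mm below the drift's origin; this flat face pushes on the sleeve's end. The nose under it is an exchangeable tip held by a rubber ring in an oversize socket: it has slumped 2.2 to 3 mm off the drift's axis, to a side that is not measured and differs each time. About 1.6 N sideways shifts it (up to 3 mm each way); it stays where pushed.
- wheel: Loose caster wheel lying flat on the cradle, about 0.3 kg: grey tyre 100 mm across, black plastic hub 40 mm across and 38 mm long with a 25 mm bore. Origin at the centre of the hub's lower end, 57 mm above the table; z is the bore's axis, up. Hub z 0 to 38 mm, tyre 3 to 35 mm.
- sleeve: Steel sleeve tight in the wheel's bore, 24 mm outside, 13 mm inside, 34 mm long. Origin at its centre, z along its axis. At the start its centre is 19 mm above the wheel's origin, its upper end 2 mm below the hub's. It slides under about 10 to 16 N; the grip ends after about 33 mm of travel and it is wholly out after 36 mm, then falls some 15 mm onto the cradle's floor.
- cradle: Fixed hardwood cradle 130 x 136 mm: floor board 10 mm thick, two cheeks 40 mm wide and up to z = 60 mm along the cradle's x, with a 56 mm gap between them, open at both ends but for a 6 mm lip. Origin at the centre of its underside. The tyre rests on the cheeks, the hub hangs over the gap.
- stand: Fixed steel stand: plate 80 x 210 mm, 6 mm thick, top at z = 82 mm, on two end plates; three 28 mm through holes in a row along the stand's y, at -66, 0 and 66 mm. Origin at the centre of its underside. Each drift hangs in a hole by its collar, which lies on the plate; which drift is in which hole varies.
- drift_small: Small drift hanging in the stand, handle 18 mm across, top 66 mm above the plate; origin as for the drift. Leave alone.
- drift_large: Large drift hanging in the stand, handle 34 mm across, top 66 mm above the plate; origin as for the drift. Leave alone.
- spare_wheel: A second caster wheel lying flat on the table, 100 mm across, 38 mm high. Origin at the centre of its underside. Leave alone.
- new_sleeve: New steel sleeve standing on the table, 24 mm across, 34 mm high. Origin at the centre of its underside. Leave alone.
- fork: Empty steel caster fork standing on its 90 x 70 mm plate, 115 mm high. Origin at the centre of its underside. Leave alone.
- mallet: Mallet lying on the table, 260 mm long. Leave alone.
- spanner: Steel spanner lying on the table, 180 mm long. Leave alone.
- oil_can: Aluminium can standing on the table, 52 mm across, 150 mm high. Leave alone.
Things that resemble listed ones, but are neither listed nor needed, are in the scene too. What is shaped like the wheel but orange is not meant.

How it is judged:
By the outcome, as a careful person would: the job done as asked, in the order asked, and still so for the second after the job is handed in, with the robot touching nothing.
It also fails if it takes over 72 s, if anything falls off the work surface, if the arm or the gripper's body presses on something with over 40 N, if the wrist force passes 120 N, or if a joint passes its speed limit or range.

## Working session

There is one attempt and no reset: what is moved stays moved. The work goes in short steps, Python scripts to look and compute and a tool call to move; the robot and the scene stay as the last step left them, time stands still between calls to the robot, and variables do not carry over. Pictures are saved under pics/ and viewed, at most 10 in all, crops included, and the job is handed in when it is done.

Besides the shell and the picture viewer there is one more tool, called as a command line: name --argument value ..., lists and objects as JSON in quotes. arm_command: Moves the arm, as the interface text tells. Its arguments: {"type":"object","properties":{"rows":{"type":"array"},"grip_force":{"type":"number"}},"required":["rows"]}

```bash
mkdir -p pics; cat > h.py <<'E'
import numpy as np, cv2
from bench import r
def grab(n):
    f=r.grab_frame(n); d=f["depth"]; K=f["K"]; T=f["world_from_camera"]
    v,u=np.mgrid[:480,:640]
    P=np.stack([(u-K[0,2])/K[0,0]*d,(v-K[1,2])/K[1,1]*d,d],-1)@T[:3,:3].T+T[:3,3]
    P[d==0]=np.nan
    return f,P
def save(img,name): cv2.imwrite("pics/"+name,img[...,::-1])
E
python3 - <<'E'
from h import *
for n in ("scene","side"):
    f,P=grab(n); save(f["frame"],n+"1.png"); np.save(n+"P.npy",P); np.save(n+"F.npy",f["frame"]); print(n,f["world_from_camera"].round(3).tolist(),f["K"][0,0])
o=r.get_obs(); print(o)
E
```

```text
scene [[0.883, 0.359, -0.303, 0.927], [0.47, -0.696, 0.543, -0.75], [-0.016, -0.621, -0.783, 1.157], [0.0, 0.0, 0.0, 1.0]] 537.2068899353072
side [[-0.961, -0.207, 0.181, 0.301], [-0.275, 0.728, -0.628, 0.772], [-0.002, -0.653, -0.757, 1.056], [0.0, 0.0, 0.0, 1.0]] 594.944453362516
{'clock': 0.1, 'joints': array([-0.10809629,  0.47768545,  0.02237384,  1.55635795, -0.01153759,
        1.10933581, -0.0831186 ]), 'qvel': array([-0.00109358, -0.00176426,  0.00034077, -0.0022262 ,  0.00127969,
        0.00013682,  0.00087914]), 'tau': array([ 5.69385389e-03, -5.97765398e+01,  1.61440808e+00, -2.81952703e+01,
        1.29656185e-02,  5.02699884e-03, -1.13572563e-05]), 'tcp_pos': array([ 6.74483481e-01, -2.12796296e-05,  2.49442709e-01]), 'orientation': array([-2.22071569e+00, -2.22061173e+00,  1.94970361e-03]), 'contact_force': array([ 0.54824295, -0.9861386 , -0.46062194]), 'moment': array([-0.03065439,  0.0398512 ,  0.02990264]), 'gripper_force': 0.0, 'grip_width': 0.08559135133340824}
```

View pics/scene1.png

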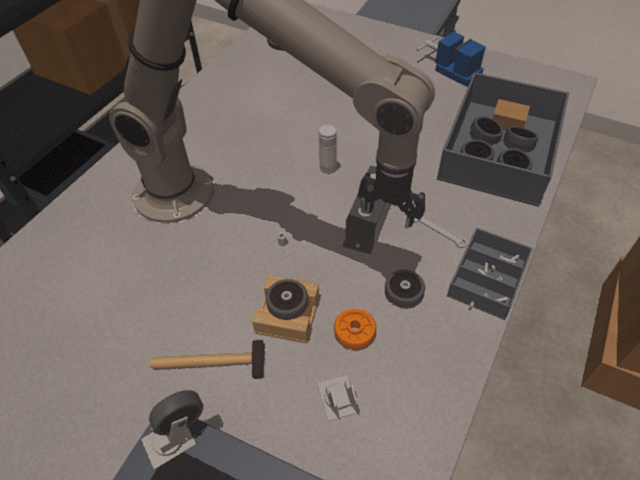

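View pics/side1.png

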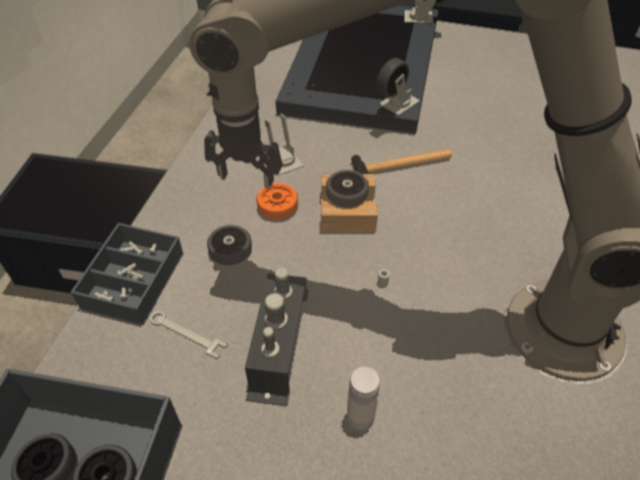

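Scene: the wheel on the cradle is at about (287,297). Side: the wheel is at (347,187), and the drifts' tops are at (282,273), (274,300) and (269,332). Now I'll measure them.

```bash
python3 - <<'E'
from h import *
P=np.load("sideP.npy")
for (u,v) in [(282,273),(274,300),(269,332)]:
    W=P[v-18:v+19,u-18:u+19].reshape(-1,3); 
    W=W[(W[:,2]>.138)&(W[:,2]<.165)]
    if len(W)>4:
        c,rad=cv2.minEnclosingCircle(W[:,:2].astype(np.float32)*1000)
        print(u,v,len(W),np.nanmedian(W[:,2]),c,2*rad,W[:,:2].mean(0))
# plate
u,v=np.meshgrid(range(240,315),range(255,400)); W=P[v,u].reshape(-1,3); W=W[abs(W[:,2]-.082)<.005]
print("plate",len(W),np.median(W[:,2]),cv2.minAreaRect(W[:,:2].astype(np.float32)*1000))
for n,(u,v),b in (("scene",(287,297),45),("side",(347,187),50)):
    P=np.load(n+"P.npy"); W=P[v-b:v+b,u-b:u+b].reshape(-1,3)
    for z,t in ((.092,.002),(.095,.002),(.06,.0025)):
        w=W[abs(W[:,2]-z)<t]; print(n,z,len(w), cv2.minAreaRect(w[:,:2].astype(np.float32)*1000) if z==.06 else cv2.minEnclosingCircle(w[:,:2].astype(np.float32)*1000))
E
```

```text
282 273 153 0.14737803740082112 (565.2182006835938, 127.51946258544922) 28.126888275146484 [0.56406098 0.12954447]
274 300 274 0.14744554772269536 (558.1010131835938, 194.6814422607422) 37.0159797668457 [0.55610749 0.19547694]
269 332 101 0.14667164822485568 (546.434814453125, 257.58294677734375) 20.44088363647461 [0.54572993 0.25943282]
plate 2809 0.08223113210641142 ((556.0490112304688, 192.0118865966797), (80.97340393066406, 221.24159240722656), 7.980832099914551)
scene 0.092 427 ((517.5093383789062, -201.00790405273438), 49.874473571777344)
scene 0.095 313 ((518.671142578125, -202.75634765625), 49.34172058105469)
scene 0.06 712 ((513.229248046875, -199.98773193359375), (130.14288330078125, 139.44790649414062), 15.900484085083008)
side 0.092 389 ((516.9479370117188, -198.22203063964844), 50.23923110961914)
side 0.095 170 ((516.2611694335938, -196.37673950195312), 48.17536544799805)
side 0.06 640 ((511.07708740234375, -196.88705444335938), (129.61776733398438, 140.0654296875), 15.72459888458252)
```

```bash
python3 - <<'E'
from h import *
F=np.load("sideF.npy"); a=cv2.resize(F[250:370,235:335],(400,480),interpolation=3); b=cv2.resize(F[150:240,300:400],(400,360),interpolation=3)
c=np.zeros((480,800,3),np.uint8); c[:,:400]=a; c[:360,400:]=b; save(c,"crop1.png")
E
```

```text
(no output)
```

View pics/crop1.png

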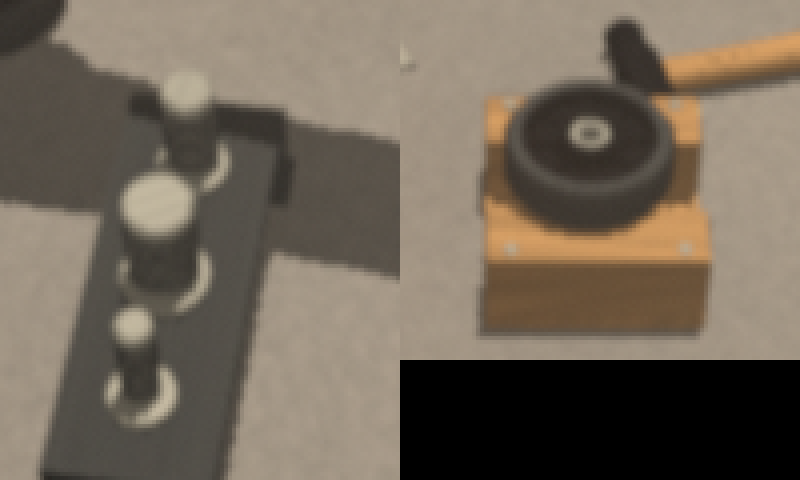

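Crop: the middle-sized drift (about 27 mm handle) is in the far hole at (0.565, 0.128). The large one (37) is in the centre hole and the small one (20) in the near hole. The wheel lies dark and flat at about (0.517, -0.200). I'll hover over the drift and look with the wrist camera.

arm_command --rows '[{"fingers": 1,"x": 0.0256,"y": -0.022},{"fingers": 1,"x": 0.0256,"y": -0.022},{"fingers": 1,"x": 0.0256,"y": -0.022},{"fingers": 1,"x": 0.0256,"y": -0.022,"az": -4.1},{"fingers": 1,"x": 0.0256,"y": -0.02,"az": -4.1},{"fingers": 1},{"fingers": 1}]' --grip_force 90

```text
validation failed for argument at $.ro...
```

```bash
python3 - <<'E'
from h import *
o=r.get_obs(); print(o["tcp_pos"],o["orientation"],o["contact_force"])
f,P=grab("wrist"); save(f["frame"],"w1.png"); np.save("w1P.npy",P); print(f["world_from_camera"].round(3).tolist(),f["K"][0,0])
W=P.reshape(-1,3); W=W[(abs(W[:,2]-.1475)<.004)]
w=W[np.hypot(W[:,0]-.565,W[:,1]-.128)<.03]; print(len(w),w.mean(0) if len(w) else 0, cv2.minEnclosingCircle(w[:,:2].astype(np.float32)*1000) if len(w) else 0)
E
```

```text
[ 6.74483481e-01 -2.12796296e-05  2.49442709e-01] [-2.22071569e+00 -2.22061173e+00  1.94970361e-03] [ 0.54824295 -0.9861386  -0.46062194]
[[1.0, 0.001, -0.002, 0.675], [-0.0, -0.948, -0.318, 0.082], [-0.002, 0.318, -0.948, 0.373], [0.0, 0.0, 0.0, 1.0]] 403.94250121122184
2266 [0.56654854 0.12305055 0.14737141] ((565.45703125, 124.50658416748047), 13.569535255432129)
```

View pics/w1.png

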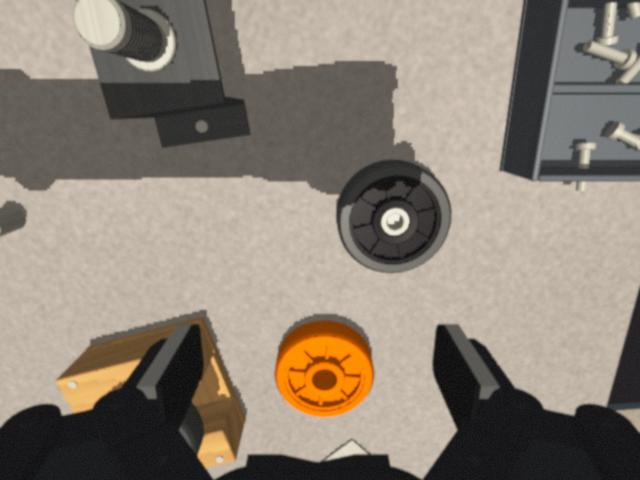

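The wrist view shows the middle drift's top cut by the image edge near (100,20) and the spare wheel at (395,220). The move was refused, so I'll give every key in each row.

arm_command --rows '[{"fingers": 1,"x": 0.0256,"y": -0.022,"z": 0,"ax": 0,"ay": 0,"az": 0},{"fingers": 1,"x": 0.0256,"y": -0.022,"z": 0,"ax": 0,"ay": 0,"az": 0},{"fingers": 1,"x": 0.0256,"y": -0.022,"z": 0,"ax": 0,"ay": 0,"az": 0},{"fingers": 1,"x": 0.0256,"y": -0.022,"z": 0,"ax": 0,"ay": 0,"az": 0},{"fingers": 1,"x": 0.0236,"y": -0.022,"z": 0,"ax": 0,"ay": 0,"az": -4.1},{"fingers": 1,"x": 0,"y": 0,"z": 0,"ax": 0,"ay": 0,"az": -4.1},{"fingers": 1,"x": 0,"y": 0,"z": 0,"ax": 0,"ay": 0,"az": 0},{"fingers": 1,"x": 0,"y": 0,"z": 0,"ax": 0,"ay": 0,"az": 0}]' --grip_force 90

```text
clock: 0.82
tcp_pos: [0.5652, 0.1255, 0.2503]
orientation: [2.059, 2.372, -0.0]
contact_force: [0.9, 0.2, -0.5]
grip_width: 0.0853
gripper_force: 0.0
```

```bash
python3 - <<'E'
from h import *
o=r.get_obs(); print(o["clock"],o["tcp_pos"],o["orientation"],o["contact_force"])
f,P=grab("wrist"); save(f["frame"],"w1.png"); np.save("w1P.npy",P); print(f["world_from_camera"].round(3).tolist(),f["K"][0,0])
W=P.reshape(-1,3); W=W[(abs(W[:,2]-.1475)<.004)]
w=W[np.hypot(W[:,0]-.565,W[:,1]-.126)<.03]; print(len(w),w.mean(0) if len(w) else 0, cv2.minEnclosingCircle(w[:,:2].astype(np.float32)*1000) if len(w) else 0)
W=P.reshape(-1,3);w=W[(abs(W[:,2]-.082)<.003)]; print(cv2.minAreaRect(w[:,:2].astype(np.float32)*1000))
E
```

```text
0.8167 [0.56520457 0.12550045 0.25031007] [ 2.05931943e+00  2.37186281e+00 -2.45587414e-04] [ 0.89076375  0.20334996 -0.46684161]
[[0.99, 0.133, 0.045, 0.554], [0.14, -0.939, -0.315, 0.207], [-0.0, 0.318, -0.948, 0.374], [0.0, 0.0, 0.0, 1.0]] 403.94250121122184
1409 [0.56514272 0.12538544 0.1473107 ] ((565.2950439453125, 124.36565399169922), 13.190645217895508)
((557.8652954101562, 176.78854370117188), (80.31180572509766, 193.38687133789062), 8.092617988586426)
```

arm_command --rows '[{"fingers": 1,"x": 0,"y": 0,"z": 0.03,"ax": 0,"ay": 0,"az": 0},{"fingers": 1,"x": 0,"y": 0,"z": 0.03,"ax": 0,"ay": 0,"az": 0},{"fingers": 1,"x": 0,"y": 0,"z": 0.03,"ax": 0,"ay": 0,"az": 0},{"fingers": 1,"x": 0,"y": 0,"z": 0.03,"ax": 0,"ay": 0,"az": 0},{"fingers": 1,"x": 0,"y": 0,"z": 0.0125,"ax": 0,"ay": 0,"az": 0},{"fingers": -1,"x": 0,"y": 0,"z": 0,"ax": 0,"ay": 0,"az": 0},{"fingers": -1,"x": 0,"y": 0,"z": 0,"ax": 0,"ay": 0,"az": 0},{"fingers": -1,"x": 0,"y": 0,"z": 0,"ax": 0,"ay": 0,"az": 0},{"fingers": -1,"x": 0,"y": 0,"z": 0,"ax": 0,"ay": 0,"az": 0},{"fingers": -1,"x": 0,"y": 0,"z": 0,"ax": 0,"ay": 0,"az": 0}]' --grip_force 90

```text
clock: 1.7
tcp_pos: [0.5658, 0.1261, 0.1195]
orientation: [2.057, 2.373, 0.003]
contact_force: [-0.4, -1.2, 4.1]
grip_width: 0.0256
gripper_force: 10.2
```

arm_command --rows '[{"fingers": -1,"x": 0,"y": 0,"z": 0,"ax": 0,"ay": 0,"az": 0},{"fingers": -1,"x": 0,"y": 0,"z": 0,"ax": 0,"ay": 0,"az": 0},{"fingers": -1,"x": 0,"y": 0,"z": 0,"ax": 0,"ay": 0,"az": 0},{"fingers": -1,"x": 0,"y": 0,"z": 0,"ax": 0,"ay": 0,"az": 0}]'

```text
clock: 2.03
tcp_pos: [0.5658, 0.1262, 0.1197]
orientation: [2.056, 2.373, 0.003]
contact_force: [-2.4, -1.3, 6.1]
grip_width: 0.0242
gripper_force: 87.7
```

arm_command --rows '[{"fingers": -1,"x": 0,"y": 0,"z": -0.01,"ax": 0,"ay": 0,"az": 0},{"fingers": -1,"x": 0,"y": 0,"z": -0.02,"ax": 0,"ay": 0,"az": 0},{"fingers": -1,"x": 0,"y": 0,"z": -0.02,"ax": 0,"ay": 0,"az": 0},{"fingers": -1,"x": 0,"y": 0,"z": -0.02,"ax": 0,"ay": 0,"az": 0},{"fingers": -1,"x": 0,"y": 0,"z": -0.02,"ax": 0,"ay": 0,"az": 0},{"fingers": -1,"x": 0,"y": 0,"z": -0.02,"ax": 0,"ay": 0,"az": 0},{"fingers": -1,"x": 0,"y": 0,"z": -0.02,"ax": 0,"ay": 0,"az": 0},{"fingers": -1,"x": 0,"y": 0,"z": 0,"ax": 0,"ay": 0,"az": 0},{"fingers": -1,"x": 0,"y": 0,"z": 0,"ax": 0,"ay": 0,"az": 0}]'

```text
clock: 2.78
tcp_pos: [0.5653, 0.1261, 0.2488]
orientation: [2.056, 2.374, 0.003]
contact_force: [-0.6, -0.0, -4.4]
grip_width: 0.0244
gripper_force: 88.7
```

```bash
python3 - <<'E'
from h import *
o=r.get_obs(); print(o["clock"],o["tcp_pos"],o["orientation"],o["contact_force"],o["moment"])
f,P=grab("wrist"); np.save("w2P.npy",P); np.save("w2F.npy",f["frame"])
c=cv2.resize(f["frame"][180:400,210:430],(600,600),interpolation=3); save(c,"w2.png")
f2,P2=grab("side"); np.save("s2P.npy",P2); np.save("s2F.npy",f2["frame"])
E
```

```text
2.7833 [0.56528705 0.1260988  0.24879805] [2.05620912 2.37359412 0.00307403] [-0.59060509 -0.02333918 -4.42727491] [0.06685675 0.02220569 0.0421186 ]
```

View pics/w2.png

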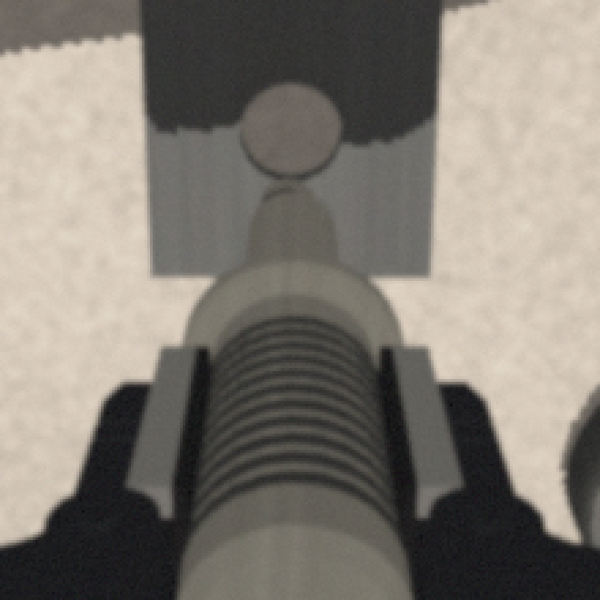

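The drift is held upright: the body runs along crop column 293, and the nose tip is near crop (287,190), so its offset is small sideways. I'll fit both from depth and edges.

```bash
cat >> h.py <<'E'
from scipy.spatial.transform import Rotation as R
from scipy.optimize import least_squares
def toolpts(P,o):
    return (P.reshape(-1,3)-o["tcp_pos"])@R.from_rotvec(o["orientation"]).as_matrix()
def fitc(q,rad,c0=(0,0)):
    s=least_squares(lambda c:np.hypot(q[:,0]-c[0],q[:,1]-c[1])-rad,c0,loss="soft_l1",f_scale=.0005); return s.x
def drift(P,o,off=.0377):
    q=toolpts(P,o); q=q[(np.hypot(q[:,0],q[:,1])<.025)]
    for lo,hi,rad in ((-.05,-.012,.013),(.004,.05,.009),(.008,.025,.009),(.025,.045,.009),(.057,.064,.006),(.0555,.066,.006)):
        z=q[:,2]-off; w=q[(z>lo)&(z<hi)]
        if len(w)<6: print(lo,hi,len(w)); continue
        print(lo,hi,len(w),(fitc(w[:,:2],rad)*1000).round(2),"y-range",(np.percentile(w[:,1],[1,99])*1000).round(1),"x-range",(np.percentile(w[:,0],[1,99])*1000).round(1))
E
python3 - <<'E'
from h import *
o=r.get_obs()
print("wrist");drift(np.load("w2P.npy"),o); print("side"); drift(np.load("s2P.npy"),o)
E
```

```text
wrist
-0.05 -0.012 5587 [-0.89  1.37] y-range [-23.3  23.4] x-range [ 4. 12.]
0.004 0.05 608 [-1.54  1.63] y-range [-6.9 10.1] x-range [0.8 7.8]
0.008 0.025 89 [-1.48  1.66] y-range [-4.9  8.2] x-range [4.6 8.1]
0.025 0.045 421 [-1.55  1.64] y-range [-6.9 10.1] x-range [0.8 7.8]
0.057 0.064 55 [0.91 0.71] y-range [-4.9  5.6] x-range [2.6 7.1]
0.0555 0.066 65 [0.94 0.7 ] y-range [-4.9  5.6] x-range [2.8 7.2]
side
-0.05 -0.012 292 [1.05 0.74] y-range [-24.2  22.5] x-range [-0.5 15.5]
0.004 0.05 125 [0.19 0.55] y-range [-8.3  8.5] x-range [ 0.6 11.2]
0.008 0.025 50 [0.18 0.64] y-range [-8.3  8.5] x-range [ 0.8 11.1]
0.025 0.045 59 [0.16 0.51] y-range [-8.1  8.3] x-range [ 1.6 10.9]
0.057 0.064 13 [ 3.5  -0.86] y-range [-6.6  4.5] x-range [ 2.3 10.2]
0.0555 0.066 17 [ 2.95 -0.93] y-range [-6.6  4.4] x-range [ 2.4 10.2]
```

The nose sits at about (+2.5, -1.0) mm in tool x, y relative to the body, about 2.7 mm off, which matches the spec. I'll centre it against the rigid edge of the stand's own hole, so first I locate that hole relative to the body.

```bash
cat >> h.py <<'E'
def hole(P,o,zp=.082,zt=.004,rad=.014,guess=None,win=.024):
    m=(abs(P[...,2]-zp)<zt).astype(np.uint8)
    q=((P-o["tcp_pos"])@R.from_rotvec(o["orientation"]).as_matrix())
    low=(P[...,2]<zp-.02).astype(np.uint8)
    e=(m>0)&(cv2.dilate(low,np.ones((3,3)))>0)
    w=q[e]; g=np.array(guess if guess is not None else (0,0)); w=w[np.hypot(*(w[:,:2]-g).T)<win]
    c=fitc(w[:,:2],rad,g); res=np.hypot(*(w[:,:2]-c).T)
    return c*1000,len(w),np.percentile(res*1000,[5,50,95])
E
python3 - <<'E'
from h import *
o=r.get_obs(); P=np.load("w2P.npy"); print(hole(P,o,win=.02)); print(hole(np.load("s2P.npy"),o,win=.022))
q=toolpts(P,o);print(o["tcp_pos"])
E
```

```text
(array([-1.03348339,  1.39202159]), 105, array([13.62166909, 14.1094431 , 14.5488944 ]))
(array([1.13876594, 1.11752906]), 31, array([12.42610878, 14.07001369, 15.44497082]))
[0.56398444 0.12570834 0.24650707]
```

arm_command --rows '[{"fingers": -1,"x": 0,"y": 0,"z": 0,"ax": 0,"ay": 0,"az": 0},{"fingers": -1,"x": 0,"y": 0,"z": 0.02,"ax": 0,"ay": 0,"az": 0},{"fingers": -1,"x": 0,"y": 0,"z": 0.02,"ax": 0,"ay": 0,"az": 0},{"fingers": -1,"x": 0,"y": 0,"z": 0.02,"ax": 0,"ay": 0,"az": 0},{"fingers": -1,"x": 0,"y": 0,"z": 0,"ax": 0,"ay": 0,"az": 0},{"fingers": -1,"x": 0,"y": 0,"z": 0,"ax": 0,"ay": 0,"az": 0},{"fingers": -1,"x": 0,"y": 0,"z": 0,"ax": 0,"ay": 0,"az": 0}]'

```text
clock: 3.47
tcp_pos: [0.5654, 0.1261, 0.1882]
orientation: [2.057, 2.375, 0.0]
contact_force: [0.4, -0.1, -3.3]
grip_width: 0.0245
gripper_force: 88.8
```

arm_command --rows '[{"fingers": -1,"x": 0,"y": 0,"z": 0.008,"ax": 0,"ay": 0,"az": 0},{"fingers": -1,"x": 0.002,"y": -0.0008,"z": 0,"ax": 0,"ay": 0,"az": 0},{"fingers": -1,"x": 0.002,"y": -0.0008,"z": 0,"ax": 0,"ay": 0,"az": 0},{"fingers": -1,"x": 0.002,"y": -0.0008,"z": 0,"ax": 0,"ay": 0,"az": 0},{"fingers": -1,"x": 0,"y": 0,"z": 0,"ax": 0,"ay": 0,"az": 0},{"fingers": -1,"x": 0,"y": 0,"z": 0,"ax": 0,"ay": 0,"az": 0}]'

```text
clock: 3.97
tcp_pos: [0.5618, 0.1317, 0.1801]
orientation: [2.057, 2.375, 0.0]
contact_force: [-0.3, 0.4, -4.8]
grip_width: 0.0243
gripper_force: 88.8
```

```bash
cat >> h.py <<'E'
def look(n="wrist",k=3):
    for i in range(k):
        o=r.get_obs(); f,P=grab(n)
        q=toolpts(P,o); q=q[np.hypot(q[:,0],q[:,1])<.025]; z=q[:,2]-.0377
        b=q[(z>.02)&(z<.05)]; t=q[(z>.0565)&(z<.0635)]
        B=fitc(b[:,:2],.009); t=t[np.hypot(*(t[:,:2]-B).T)<.0105]
        N=fitc(t[:,:2],.006,B) if len(t)>5 else B*np.nan
        print(o["clock"],o["tcp_pos"].round(4),"F",o["contact_force"].round(1),"body",(B*1e3).round(2),len(b),"nose",(N*1e3).round(2),len(t),"rel",((N-B)*1e3).round(2))
    return f,P,o
E
python3 - <<'E'
from h import *
look()
look("side",2)
E
```

```text
3.9667 [0.5618 0.1317 0.1801] F [-0.3  0.4 -4.8] body [-1.84 -0.06] 557 nose [ 1.36 -1.7 ] 155 rel [ 3.2  -1.63]
4.0167 [0.5619 0.1317 0.1801] F [ 0.4 -0.9 -3.4] body [-1.85 -0.1 ] 554 nose [ 1.39 -1.67] 153 rel [ 3.24 -1.57]
4.0667 [0.5619 0.1317 0.18  ] F [-0.1 -0.3 -5. ] body [-1.87 -0.09] 561 nose [ 1.33 -1.75] 149 rel [ 3.2  -1.66]
4.1167 [0.5619 0.1317 0.18  ] F [-0.  -1.  -3.6] body [0.18 0.09] 83 nose [ 2.44 -2.52] 12 rel [ 2.26 -2.61]
4.1667 [0.5619 0.1317 0.18  ] F [ 0.5  0.3 -4.5] body [ 0.13 -0.05] 81 nose [ 2.41 -2.96] 15 rel [ 2.27 -2.91]
```

```bash
python3 - <<'E'
from h import *
o=r.get_obs(); f,P=grab("wrist")
q=toolpts(P,o); q=q[np.hypot(q[:,0],q[:,1])<.022]; z=q[:,2]-.0377
for lo in np.arange(.018,.066,.003):
    w=q[(z>lo)&(z<lo+.003)]; w=w[np.hypot(w[:,0]+.0018,w[:,1])<.0125]
    rad=.009 if lo<.053 else .006
    if len(w)>5:
        c=fitc(w[:,:2],rad); rs=np.hypot(*(w[:,:2]-c).T)*1e3; print(lo.round(3),len(w),(c*1e3).round(2),rs.mean().round(2),rs.std().round(2),(w[:,:2].min(0)*1e3).round(1),(w[:,:2].max(0)*1e3).round(1))
save(cv2.resize(f["frame"][200:330,250:380],(600,600),interpolation=3),"w3.png")
E
```

```text
0.021 29 [-1.74 -0.15] 9.0 0.22 [ 5.9 -4.8] [7.8 4.1]
0.024 58 [-1.83  0.01] 9.0 0.21 [ 4.2 -6.9] [7.4 6.6]
0.027 63 [-1.84  0.04] 8.99 0.2 [ 2.3 -8. ] [7.4 7.2]
0.03 54 [-1.91 -0.02] 9.0 0.18 [ 1.2 -8.1] [7.3 8.4]
0.033 77 [-1.85 -0.02] 9.0 0.23 [ 0.8 -8.7] [7.8 8.5]
0.036 66 [-1.83 -0.03] 8.99 0.2 [-0.1 -8.9] [7.5 8.6]
0.039 60 [-1.86 -0.09] 8.99 0.2 [-0.8 -9. ] [7.4 8.6]
0.042 57 [-1.89 -0.09] 9.0 0.14 [ 1.1 -8.6] [7.4 8.3]
0.045 59 [-1.88 -0.11] 9.0 0.21 [ 0.7 -8.8] [7.6 8.3]
0.048 52 [-1.9 -0.1] 9.0 0.17 [ 0.5 -8.8] [7.4 8.5]
0.051 49 [-1.86 -0.14] 9.0 0.18 [-0.3 -9. ] [7.5 8.5]
0.054 19 [1.3  0.55] 6.45 0.78 [ 1.5 -7.3] [7.2 8.1]
0.057 58 [ 2.68 -2.12] 6.94 2.38 [ -3.8 -11.6] [10.3  9.9]
0.06 278 [ 2.87 -1.92] 7.37 2.44 [ -6.1 -12.3] [10.5 11.8]
```

View pics/w3.png

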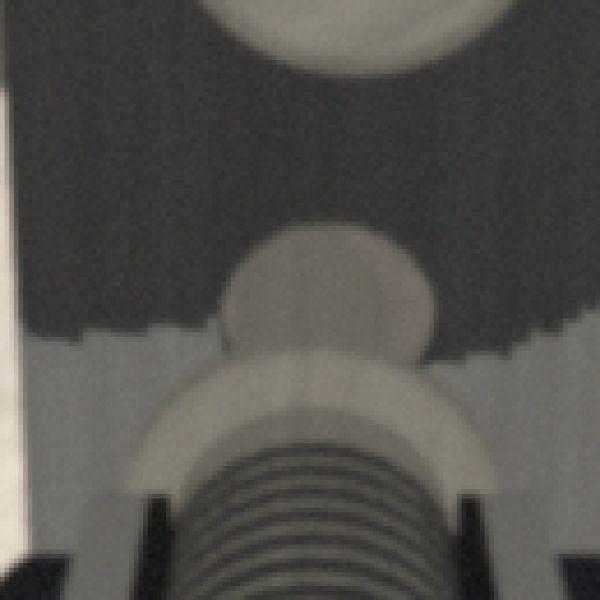

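The body fit is consistent to 0.1 mm, and by geometry the nose is now being pushed. I'll finish the centring push, back off, lift and re-measure.

arm_command --rows '[{"fingers": -1,"x": 0.001,"y": -0.0003,"z": 0,"ax": 0,"ay": 0,"az": 0},{"fingers": -1,"x": 0.0009,"y": -0.0003,"z": 0,"ax": 0,"ay": 0,"az": 0},{"fingers": -1,"x": 0,"y": 0,"z": 0,"ax": 0,"ay": 0,"az": 0},{"fingers": -1,"x": 0,"y": 0,"z": 0,"ax": 0,"ay": 0,"az": 0}]'

```text
clock: 4.6
tcp_pos: [0.561, 0.1332, 0.1799]
orientation: [2.057, 2.374, -0.0]
contact_force: [0.3, -1.2, -2.8]
grip_width: 0.0242
gripper_force: 88.8
```

arm_command --rows '[{"fingers": -1,"x": -0.004,"y": 0.0015,"z": 0,"ax": 0,"ay": 0,"az": 0},{"fingers": -1,"x": -0.004,"y": 0.0015,"z": 0,"ax": 0,"ay": 0,"az": 0},{"fingers": -1,"x": 0,"y": 0,"z": -0.03,"ax": 0,"ay": 0,"az": 0},{"fingers": -1,"x": 0,"y": 0,"z": -0.03,"ax": 0,"ay": 0,"az": 0},{"fingers": -1,"x": 0,"y": 0,"z": 0,"ax": 0,"ay": 0,"az": 0},{"fingers": -1,"x": 0,"y": 0,"z": 0,"ax": 0,"ay": 0,"az": 0},{"fingers": -1,"x": 0,"y": 0,"z": 0,"ax": 0,"ay": 0,"az": 0}]'

```text
clock: 5.18
tcp_pos: [0.5644, 0.1256, 0.2389]
orientation: [-2.057, -2.374, 0.002]
contact_force: [-1.0, -0.2, -5.6]
grip_width: 0.0244
gripper_force: 89.5
```

```bash
python3 - <<'E'
from h import *
f,P,o=look(k=2); np.save("w4P.npy",P); print(hole(P,o,win=.02))
look("side",2)
E
```

```text
5.1833 [0.5644 0.1256 0.2389] F [-1.  -0.2 -5.6] body [-1.77 -0.11] 560 nose [-1.11  0.16] 7 rel [0.66 0.27]
5.2333 [0.564  0.1255 0.2383] F [-0.5 -0.  -4.4] body [-1.81 -0.1 ] 558 nose [-1.17  0.01] 7 rel [0.65 0.11]
(array([-1.00628703,  1.45945074]), 108, array([13.66246447, 14.09217991, 14.53537918]))
5.2833 [0.5639 0.1255 0.2381] F [-0.1 -0.2 -4.7] body [0.06 0.19] 92 nose [0.54 0.12] 10 rel [ 0.48 -0.07]
5.3333 [0.564  0.1256 0.2381] F [ 0.   0.2 -4.4] body [ 0.14 -0.12] 94 nose [1.27 0.36] 10 rel [1.12 0.48]
```

The nose is now within about 0.6 mm of the axis, seen from both cameras. Next I move over the wheel.

arm_command --rows '[{"fingers": -1,"x": -0.0316,"y": -0.0093,"z": -0.01,"ax": 0,"ay": 0,"az": 0},{"fingers": -1,"x": -0.0316,"y": -0.0093,"z": -0.01,"ax": 0,"ay": 0,"az": 0},{"fingers": -1,"x": -0.0316,"y": -0.0093,"z": 0,"ax": 0,"ay": 0,"az": 0},{"fingers": -1,"x": -0.0316,"y": -0.0093,"z": 0,"ax": 0,"ay": 0,"az": 0},{"fingers": -1,"x": -0.0316,"y": -0.0093,"z": 0,"ax": 0,"ay": 0,"az": 0},{"fingers": -1,"x": -0.0316,"y": -0.0093,"z": 0,"ax": 0,"ay": 0,"az": 0},{"fingers": -1,"x": -0.0316,"y": -0.0093,"z": 0,"ax": 0,"ay": 0,"az": 0},{"fingers": -1,"x": -0.0316,"y": -0.0093,"z": 0,"ax": 0,"ay": 0,"az": 0},{"fingers": -1,"x": -0.0316,"y": -0.0093,"z": 0,"ax": 0,"ay": 0,"az": 0},{"fingers": -1,"x": -0.0316,"y": -0.0093,"z": 0,"ax": 0,"ay": 0,"az": 0}]'

```text
clock: 6.22
tcp_pos: [0.5172, -0.2015, 0.2591]
orientation: [-2.056, -2.374, 0.001]
contact_force: [2.3, -0.4, -4.6]
grip_width: 0.0244
gripper_force: 89.5
```

arm_command --rows '[{"fingers": -1,"x": 0,"y": 0,"z": 0,"ax": 0,"ay": 0,"az": 0},{"fingers": -1,"x": 0,"y": 0,"z": 0,"ax": 0,"ay": 0,"az": 0},{"fingers": -1,"x": 0,"y": 0,"z": 0,"ax": 0,"ay": 0,"az": 0},{"fingers": -1,"x": 0,"y": 0,"z": 0,"ax": 0,"ay": 0,"az": 0}]'

```text
clock: 6.55
tcp_pos: [0.5183, -0.1986, 0.2593]
orientation: [-2.054, -2.376, -0.0]
contact_force: [-0.2, 0.2, -4.5]
grip_width: 0.0244
gripper_force: 89.5
```

```bash
python3 - <<'E'
from h import *
f,P,o=look(k=2); np.save("w5P.npy",P); np.save("w5F.npy",f["frame"])
print(o["orientation"],hole(P,o,zp=.093,zt=.003,rad=.0065,win=.03))
q=toolpts(P,o); z=P.reshape(-1,3)[:,2]; w=q[(z>.088)&(z<.098)&(np.hypot(q[:,0],q[:,1])<.07)]
print(len(w), (w.min(0)*1e3).round(1),(w.max(0)*1e3).round(1))
save(cv2.resize(f["frame"][130:330,200:440],(720,600),interpolation=3),"w5.png")
E
```

```text
6.55 [ 0.5183 -0.1986  0.2593] F [-0.2  0.2 -4.5] body [-1.76 -0.08] 563 nose [-1.05 -0.06] 9 rel [0.71 0.01]
6.6 [ 0.5183 -0.1985  0.2594] F [ 0.5  0.6 -4.4] body [-1.74 -0.03] 559 nose [-1.01  0.28] 6 rel [0.72 0.31]
[-2.05345204e+00 -2.37636529e+00 -3.01777839e-04] (array([-2.52263515, -2.18350039]), 42, array([ 5.63290614,  6.65735792, 12.95325245]))
7196 [-47.5 -51.5 162.5] [ 46.1  47.1 171.4]
```

View pics/w5.png

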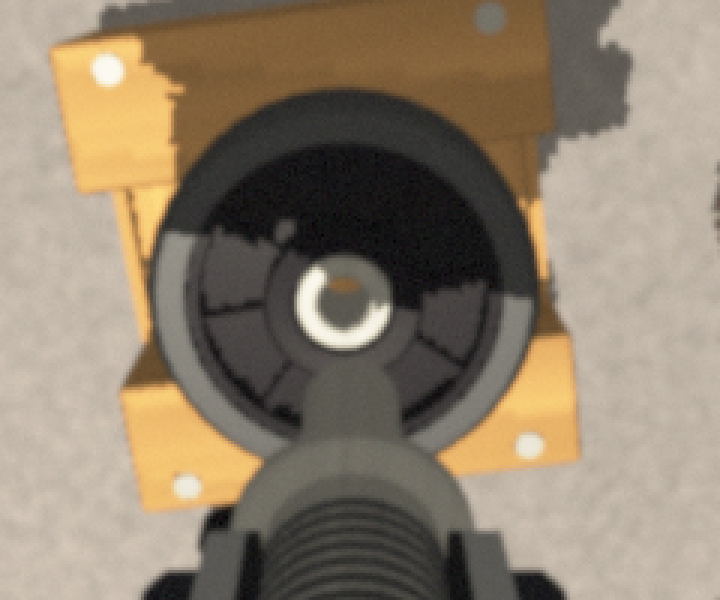

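The sleeve ring is at crop (343.5,302.5), or full-frame (314.2,230.5), slightly off the drift's axis. I'll convert that pixel to tool coordinates at z = 0.093.

```bash
python3 - <<'E'
from h import *
o=r.get_obs(); f,P=grab("wrist"); F=f["frame"]
K,T=f["K"],f["world_from_camera"]; A=R.from_rotvec(o["orientation"]).as_matrix()
def ray(u,v,z):
    d=T[:3,:3]@np.array([(u-K[0,2])/K[0,0],(v-K[1,2])/K[1,1],1]); return T[:3,3]+d*(z-T[2,3])/d[2]
print("ray",((ray(314.2,230.5,.093)-o["tcp_pos"])@A*1e3).round(2))
# tyre centre via top-surface points, sleeve bore via image/depth
q=toolpts(P,o); Z=P.reshape(-1,3)[:,2]
w=q[(Z>.0895)&(Z<.0945)&(np.hypot(q[:,0],q[:,1])<.06)&(np.hypot(q[:,0],q[:,1])>.02)]
h=cv2.convexHull((w[:,:2]*1e3).astype(np.float32))[:,0]; (c,rad)=cv2.minEnclosingCircle(h); print("tyre",c,rad)
h=h[np.hypot(*(h-np.array(c)).T)>46]; print(fitc(h/1e3,.0495,(0,0))*1e3,len(h))
# rectified top view at z=.093, 0.1 mm/px over tool xy +-20
g=np.arange(-20,20,.1)/1e3
X,Y=np.meshgrid(g,g); W=o["tcp_pos"]+np.stack([X,Y,0*X],-1)@A.T; W[...,2]=.093
C=(W-T[:3,3])@T[:3,:3]; U=(C[...,0]/C[...,2]*K[0,0]+K[0,2]).astype(np.float32); V=(C[...,1]/C[...,2]*K[1,1]+K[1,2]).astype(np.float32)
top=cv2.remap(F,U,V,cv2.INTER_CUBIC); g=cv2.GaussianBlur(cv2.cvtColor(top,cv2.COLOR_RGB2GRAY),(0,0),2)
hc=cv2.HoughCircles(g,cv2.HOUGH_GRADIENT,1,5,param1=60,param2=10,minRadius=110,maxRadius=130); hb=cv2.HoughCircles(g,cv2.HOUGH_GRADIENT,1,5,param1=60,param2=10,minRadius=58,maxRadius=72)
for n,H in (("out",hc),("bore",hb)): print(n,None if H is None else ((H[0][:3]-[200,200,0])*.1).round(2))
print(o["tcp_pos"])
cv2.imwrite("pics/top.png",top[...,::-1])
E
```

```text
ray [ -3.06  -2.12 166.53]
tyre (-2.8386082649230957, -2.5982015132904053) 48.8432502746582
[-3.86779094 -2.1349868 ] 43
out [[-3.25 -2.45 11.78]
 [-2.75 -2.35 12.  ]
 [-2.85 -1.85 12.25]]
bore [[-2.85 -2.15  6.92]
 [-3.25 -2.45  6.65]
 [-2.55 -2.55  7.14]]
[ 0.5183468  -0.198658    0.25953321]
```

View pics/top.png

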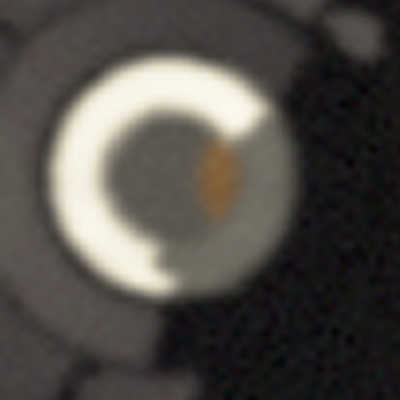

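Rectified 0.1 mm/px view: the sleeve centre is at (173,175), so (-2.75, -2.4) mm in the tool frame, and the nose is at about (-1.05, 0.1). I shift (-1.7, -2.5) mm and descend to just above it.

arm_command --rows '[{"fingers": -1,"x": -0.0017,"y": -0.0025,"z": 0.02,"ax": 0,"ay": 0,"az": 0},{"fingers": -1,"x": 0,"y": 0,"z": 0.02,"ax": 0,"ay": 0,"az": 0},{"fingers": -1,"x": 0,"y": 0,"z": 0.015,"ax": 0,"ay": 0,"az": 0},{"fingers": -1,"x": 0,"y": 0,"z": 0.004,"ax": 0,"ay": 0,"az": 0},{"fingers": -1,"x": 0,"y": 0,"z": 0,"ax": 0,"ay": 0,"az": 0},{"fingers": -1,"x": 0,"y": 0,"z": 0,"ax": 0,"ay": 0,"az": 0},{"fingers": -1,"x": 0,"y": 0,"z": 0,"ax": 0,"ay": 0,"az": 0}]'

```text
clock: 7.28
tcp_pos: [0.5168, -0.2022, 0.202]
orientation: [2.055, 2.373, 0.002]
contact_force: [-0.5, 0.6, -3.8]
grip_width: 0.024
gripper_force: 89.5
```

```bash
cat >> h.py <<'E'
def sleeve(zp=.093,name=None):
    o=r.get_obs(); f,P=grab("wrist"); K,T=f["K"],f["world_from_camera"]; A=R.from_rotvec(o["orientation"]).as_matrix()
    g=np.arange(-20,20,.1)/1e3; X,Y=np.meshgrid(g,g); W=o["tcp_pos"]+np.stack([X,Y,0*X],-1)@A.T; W[...,2]=zp
    C=(W-T[:3,3])@T[:3,:3]; U=(C[...,0]/C[...,2]*K[0,0]+K[0,2]).astype(np.float32); V=(C[...,1]/C[...,2]*K[1,1]+K[1,2]).astype(np.float32)
    top=cv2.remap(f["frame"],U,V,cv2.INTER_CUBIC); save(top,name); print(o["clock"],o["tcp_pos"],o["contact_force"])
E
python3 - <<'E'
from h import *
look(k=1); sleeve(name="top2.png")
E
```

```text
7.2833 [ 0.5168 -0.2022  0.202 ] F [-0.5  0.6 -3.8] body [-1.73 -0.06] 568 nose [-1.06  0.08] 7 rel [0.68 0.14]
7.3333 [ 0.51672643 -0.20228652  0.20206124] [ 0.26915969  0.61913061 -3.75002024]
```

View pics/top2.png

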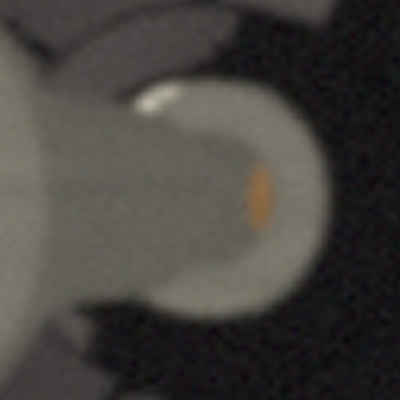

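The sleeve is now at (205,197), so (+0.5, -0.25) mm. The nose at (-1.05, 0.1) needs about (+1.5, -0.35). I'll correct and settle.

arm_command --rows '[{"fingers": -1,"x": 0.0015,"y": -0.00035,"z": 0,"ax": 0,"ay": 0,"az": 0},{"fingers": -1,"x": 0,"y": 0,"z": 0.002,"ax": 0,"ay": 0,"az": 0},{"fingers": -1,"x": 0,"y": 0,"z": 0,"ax": 0,"ay": 0,"az": 0},{"fingers": -1,"x": 0,"y": 0,"z": 0,"ax": 0,"ay": 0,"az": 0},{"fingers": -1,"x": 0,"y": 0,"z": 0,"ax": 0,"ay": 0,"az": 0}]'

```text
clock: 7.8
tcp_pos: [0.5152, -0.2007, 0.1988]
orientation: [-2.057, -2.374, 0.0]
contact_force: [-0.1, 0.5, -3.3]
grip_width: 0.0242
gripper_force: 89.5
```

arm_command --rows '[{"fingers": -1,"x": 0,"y": 0,"z": 0,"ax": 0,"ay": 0,"az": 0},{"fingers": -1,"x": 0,"y": 0,"z": 0,"ax": 0,"ay": 0,"az": 0},{"fingers": -1,"x": 0,"y": 0,"z": 0,"ax": 0,"ay": 0,"az": 0}]'

```text
clock: 8.05
tcp_pos: [0.5153, -0.2008, 0.1988]
orientation: [2.057, 2.374, 0.0]
contact_force: [1.4, 0.5, -3.6]
grip_width: 0.0246
gripper_force: 89.5
```

arm_command --rows '[{"fingers": -1,"x": 0,"y": 0,"z": 0,"ax": 0,"ay": 0,"az": 0},{"fingers": -1,"x": 0,"y": 0,"z": 0,"ax": 0,"ay": 0,"az": 0},{"fingers": -1,"x": 0,"y": 0,"z": 0,"ax": 0,"ay": 0,"az": 0}]'

```text
clock: 8.3
tcp_pos: [0.5153, -0.2008, 0.1988]
orientation: [-2.057, -2.374, -0.0]
contact_force: [0.2, 0.4, -3.8]
grip_width: 0.0243
gripper_force: 89.5
```

```bash
python3 - <<'E'
from h import *
look(k=1); o=r.get_obs()
A=R.from_rotvec(o["orientation"]).as_matrix(); print(A.round(4).tolist(), ((np.array([.5161,-.2009,0])-o["tcp_pos"])@A*1e3).round(2))
E
```

```text
8.3 [ 0.5153 -0.2008  0.1988] F [ 0.2  0.4 -3.8] body [-1.7  -0.06] 556 nose [-1.16 -0.03] 6 rel [0.54 0.03]
[[-0.1426, 0.9898, 0.0], [0.9898, 0.1426, 0.0], [0.0, 0.0, -1.0]] [ -0.29   0.79 198.8 ]
```

arm_command --rows '[{"fingers": -1,"x": -0.0002,"y": 0.0008,"z": 0,"ax": 0,"ay": 0,"az": 0},{"fingers": -1,"x": 0,"y": 0,"z": 0,"ax": 0,"ay": 0,"az": 0},{"fingers": -1,"x": 0,"y": 0,"z": 0,"ax": 0,"ay": 0,"az": 0},{"fingers": -1,"x": 0,"y": 0,"z": 0,"ax": 0,"ay": 0,"az": 0}]'

```text
clock: 8.68
tcp_pos: [0.5161, -0.2008, 0.1988]
orientation: [2.057, 2.375, 0.0]
contact_force: [0.4, -0.6, -4.3]
grip_width: 0.0241
gripper_force: 89.5
```

```bash
cat >> h.py <<'E'
def edge(name,cx,cy,a0=-50,a1=50):
    g=cv2.GaussianBlur(cv2.imread("pics/"+name,0),(0,0),2).astype(float)
    pts=[]
    for a in np.deg2rad(np.arange(a0,a1,3)):
        rr=np.arange(95,150,1.); x=200+cx*10+rr*np.cos(a); y=200+cy*10+rr*np.sin(a)
        ok=(x<398)&(y<398)&(y>1)&(x>1); p=g[y[ok].astype(int),x[ok].astype(int)]; k=np.argmin(np.diff(p)); pts.append([(x[k]-200)/10,(y[k]-200)/10])
    pts=np.array(pts); c=fitc(pts/1e3,.0123,(cx/1e3,cy/1e3))*1e3; print(name,c.round(2),"res",np.std(np.hypot(*(pts-c).T)).round(2))
    return c
E
python3 - <<'E'
from h import *
edge("top2.png",.5,-.25); edge("top.png",-2.75,-2.4,100,250)
sleeve(name="top3.png"); edge("top3.png",-1,-.1); look(k=1)
E
```

```text
top2.png [ 0.43 -0.03] res 0.2
top.png [-2.21 -2.37] res 0.26
8.6833 [ 0.51612783 -0.20080823  0.19880548] [ 0.3586215  -0.60683772 -4.3262999 ]
top3.png [-1.14  0.27] res 0.2
8.7333 [ 0.5161 -0.2008  0.1988] F [ 0.1 -0.1 -3.7] body [-1.75 -0.06] 563 nose [-1.1   0.45] 6 rel [0.66 0.5 ]
```

The nose and sleeve agree within about 0.3 mm. Now a light descent.

arm_command --rows '[{"fingers": -1,"x": 0,"y": 0,"z": 0.001,"ax": 0,"ay": 0,"az": 0},{"fingers": -1,"x": 0,"y": 0,"z": 0.001,"ax": 0,"ay": 0,"az": 0},{"fingers": -1,"x": 0,"y": 0,"z": 0.001,"ax": 0,"ay": 0,"az": 0},{"fingers": -1,"x": 0,"y": 0,"z": 0,"ax": 0,"ay": 0,"az": 0},{"fingers": -1,"x": 0,"y": 0,"z": 0,"ax": 0,"ay": 0,"az": 0}]'

```text
clock: 9.2
tcp_pos: [0.516, -0.2008, 0.1956]
orientation: [-2.057, -2.374, 0.0]
contact_force: [0.7, 0.9, -4.2]
grip_width: 0.0241
gripper_force: 89.5
```

arm_command --rows '[{"fingers": -1,"x": 0,"y": 0,"z": 0.0005,"ax": 0,"ay": 0,"az": 0},{"fingers": -1,"x": 0,"y": 0,"z": 0,"ax": 0,"ay": 0,"az": 0},{"fingers": -1,"x": 0,"y": 0,"z": 0,"ax": 0,"ay": 0,"az": 0}]'

```text
clock: 9.45
tcp_pos: [0.5161, -0.2008, 0.1953]
orientation: [-2.057, -2.375, -0.0]
contact_force: [0.1, -0.3, -3.5]
grip_width: 0.0246
gripper_force: 89.5
```

arm_command --rows '[{"fingers": -1,"x": 0,"y": 0,"z": 0.0005,"ax": 0,"ay": 0,"az": 0},{"fingers": -1,"x": 0,"y": 0,"z": 0,"ax": 0,"ay": 0,"az": 0},{"fingers": -1,"x": 0,"y": 0,"z": 0,"ax": 0,"ay": 0,"az": 0}]'

```text
clock: 9.7
tcp_pos: [0.5161, -0.2008, 0.1948]
orientation: [-2.057, -2.375, 0.0]
contact_force: [0.5, -0.2, -3.6]
grip_width: 0.0244
gripper_force: 89.5
```

arm_command --rows '[{"fingers": -1,"x": 0,"y": 0,"z": 0.0005,"ax": 0,"ay": 0,"az": 0},{"fingers": -1,"x": 0,"y": 0,"z": 0,"ax": 0,"ay": 0,"az": 0},{"fingers": -1,"x": 0,"y": 0,"z": 0,"ax": 0,"ay": 0,"az": 0}]'

```text
clock: 9.95
tcp_pos: [0.5161, -0.2008, 0.1943]
orientation: [-2.057, -2.375, -0.0]
contact_force: [0.4, 0.5, -4.2]
grip_width: 0.0239
gripper_force: 89.5
```

arm_command --rows '[{"fingers": -1,"x": 0,"y": 0,"z": 0.0005,"ax": 0,"ay": 0,"az": 0},{"fingers": -1,"x": 0,"y": 0,"z": 0,"ax": 0,"ay": 0,"az": 0},{"fingers": -1,"x": 0,"y": 0,"z": 0.0005,"ax": 0,"ay": 0,"az": 0},{"fingers": -1,"x": 0,"y": 0,"z": 0,"ax": 0,"ay": 0,"az": 0},{"fingers": -1,"x": 0,"y": 0,"z": 0,"ax": 0,"ay": 0,"az": 0}]'

```text
clock: 10.37
tcp_pos: [0.516, -0.2008, 0.1933]
orientation: [-2.057, -2.374, 0.0]
contact_force: [0.9, 0.3, -4.7]
grip_width: 0.0244
gripper_force: 89.5
```

```bash
python3 - <<'E'
from h import *
sleeve(name="top4.png"); edge("top4.png",-1.1,.2); look(k=1)
E
```

```text
10.3667 [ 0.51602801 -0.20079525  0.19325413] [ 0.8693823   0.32493569 -4.69627967]
top4.png [-1.2   0.41] res 0.16
10.4167 [ 0.516  -0.2008  0.1933] F [-1.1 -0.7 -3.4] body [-1.75 -0.05] 566 nose [1.59 0.39] 200 rel [3.34 0.45]
```

The nose is in, 2.4 mm below the sleeve's top with no force. I descend towards the shoulder while easing the axis onto the sleeve's.

arm_command --rows '[{"fingers": -1,"x": 0,"y": 0,"z": 0.001,"ax": 0,"ay": 0,"az": 0},{"fingers": -1,"x": 0,"y": 0,"z": 0.001,"ax": 0,"ay": 0,"az": 0},{"fingers": -1,"x": 0.0002,"y": 0.0001,"z": 0.001,"ax": 0,"ay": 0,"az": 0},{"fingers": -1,"x": 0.0002,"y": 0.0001,"z": 0.001,"ax": 0,"ay": 0,"az": 0},{"fingers": -1,"x": 0,"y": 0,"z": 0.001,"ax": 0,"ay": 0,"az": 0},{"fingers": -1,"x": 0,"y": 0,"z": 0,"ax": 0,"ay": 0,"az": 0},{"fingers": -1,"x": 0,"y": 0,"z": 0,"ax": 0,"ay": 0,"az": 0}]'

```text
clock: 11.05
tcp_pos: [0.5162, -0.2005, 0.1882]
orientation: [2.057, 2.374, -0.0]
contact_force: [0.3, -0.5, -3.9]
grip_width: 0.0243
gripper_force: 89.5
```

arm_command --rows '[{"fingers": -1,"x": 0,"y": 0,"z": 0.0005,"ax": 0,"ay": 0,"az": 0},{"fingers": -1,"x": 0,"y": 0,"z": 0.0005,"ax": 0,"ay": 0,"az": 0},{"fingers": -1,"x": 0,"y": 0,"z": 0,"ax": 0,"ay": 0,"az": 0},{"fingers": -1,"x": 0,"y": 0,"z": 0,"ax": 0,"ay": 0,"az": 0}]'

```text
clock: 11.38
tcp_pos: [0.5162, -0.2004, 0.1873]
orientation: [2.057, 2.374, 0.0]
contact_force: [0.4, 0.2, -4.7]
grip_width: 0.0241
gripper_force: 89.5
```

arm_command --rows '[{"fingers": -1,"x": 0,"y": 0,"z": 0.0005,"ax": 0,"ay": 0,"az": 0},{"fingers": -1,"x": 0,"y": 0,"z": 0.0005,"ax": 0,"ay": 0,"az": 0},{"fingers": -1,"x": 0,"y": 0,"z": 0,"ax": 0,"ay": 0,"az": 0},{"fingers": -1,"x": 0,"y": 0,"z": 0,"ax": 0,"ay": 0,"az": 0}]'

```text
clock: 11.72
tcp_pos: [0.5162, -0.2004, 0.1862]
orientation: [2.057, 2.375, -0.0]
contact_force: [0.3, -0.2, -4.6]
grip_width: 0.0239
gripper_force: 89.5
```

arm_command --rows '[{"fingers": -1,"x": 0,"y": 0,"z": 0.0005,"ax": 0,"ay": 0,"az": 0},{"fingers": -1,"x": 0,"y": 0,"z": 0,"ax": 0,"ay": 0,"az": 0},{"fingers": -1,"x": 0,"y": 0,"z": 0,"ax": 0,"ay": 0,"az": 0}]'

```text
clock: 11.97
tcp_pos: [0.5162, -0.2004, 0.1858]
orientation: [2.057, 2.375, -0.0]
contact_force: [-0.2, -0.6, -4.2]
grip_width: 0.0244
gripper_force: 89.5
```

arm_command --rows '[{"fingers": -1,"x": 0,"y": 0,"z": 0.0005,"ax": 0,"ay": 0,"az": 0},{"fingers": -1,"x": 0,"y": 0,"z": 0,"ax": 0,"ay": 0,"az": 0},{"fingers": -1,"x": 0,"y": 0,"z": 0,"ax": 0,"ay": 0,"az": 0}]'

```text
clock: 12.22
tcp_pos: [0.5163, -0.2005, 0.1857]
orientation: [2.057, 2.374, 0.0]
contact_force: [-1.8, -0.2, 0.4]
grip_width: 0.0241
gripper_force: 89.9
```

The shoulder is seated at exactly the expected height (z 0.1857, about 4.6 N). Now I press slowly.

arm_command --rows '[{"fingers": -1,"x": 0,"y": 0,"z": 0.0005,"ax": 0,"ay": 0,"az": 0},{"fingers": -1,"x": 0,"y": 0,"z": 0.0005,"ax": 0,"ay": 0,"az": 0},{"fingers": -1,"x": 0,"y": 0,"z": 0.0005,"ax": 0,"ay": 0,"az": 0},{"fingers": -1,"x": 0,"y": 0,"z": 0.0005,"ax": 0,"ay": 0,"az": 0},{"fingers": -1,"x": 0,"y": 0,"z": 0.0005,"ax": 0,"ay": 0,"az": 0},{"fingers": -1,"x": 0,"y": 0,"z": 0.0005,"ax": 0,"ay": 0,"az": 0}]'

```text
clock: 12.72
tcp_pos: [0.5169, -0.2006, 0.1836]
orientation: [2.056, 2.373, 0.001]
contact_force: [-2.7, 0.1, 8.3]
grip_width: 0.0243
gripper_force: 90.6
```

arm_command --rows '[{"fingers": -1,"x": 0,"y": 0,"z": 0.0005,"ax": 0,"ay": 0,"az": 0},{"fingers": -1,"x": 0,"y": 0,"z": 0.0005,"ax": 0,"ay": 0,"az": 0},{"fingers": -1,"x": 0,"y": 0,"z": 0.0005,"ax": 0,"ay": 0,"az": 0},{"fingers": -1,"x": 0,"y": 0,"z": 0.0005,"ax": 0,"ay": 0,"az": 0},{"fingers": -1,"x": 0,"y": 0,"z": 0.0005,"ax": 0,"ay": 0,"az": 0},{"fingers": -1,"x": 0,"y": 0,"z": 0.0005,"ax": 0,"ay": 0,"az": 0}]'

```text
clock: 13.22
tcp_pos: [0.5169, -0.2007, 0.1806]
orientation: [2.056, 2.373, 0.001]
contact_force: [-2.3, 0.4, 7.7]
grip_width: 0.0246
gripper_force: 90.6
```

arm_command --rows '[{"fingers": -1,"x": 0,"y": -0.0002,"z": 0.0006,"ax": 0,"ay": 0,"az": 0},{"fingers": -1,"x": 0,"y": -0.0002,"z": 0.0006,"ax": 0,"ay": 0,"az": 0},{"fingers": -1,"x": 0,"y": -0.0001,"z": 0.0006,"ax": 0,"ay": 0,"az": 0},{"fingers": -1,"x": 0,"y": 0,"z": 0.0006,"ax": 0,"ay": 0,"az": 0},{"fingers": -1,"x": 0,"y": 0,"z": 0.0006,"ax": 0,"ay": 0,"az": 0},{"fingers": -1,"x": 0,"y": 0,"z": 0.0006,"ax": 0,"ay": 0,"az": 0},{"fingers": -1,"x": 0,"y": 0,"z": 0.0006,"ax": 0,"ay": 0,"az": 0},{"fingers": -1,"x": 0,"y": 0,"z": 0.0006,"ax": 0,"ay": 0,"az": 0},{"fingers": -1,"x": 0,"y": 0,"z": 0.0006,"ax": 0,"ay": 0,"az": 0},{"fingers": -1,"x": 0,"y": 0,"z": 0.0006,"ax": 0,"ay": 0,"az": 0}]'

```text
clock: 14.05
tcp_pos: [0.5168, -0.2006, 0.1747]
orientation: [2.056, 2.373, 0.002]
contact_force: [-2.3, 0.6, 7.7]
grip_width: 0.024
gripper_force: 90.6
```

arm_command --rows '[{"fingers": -1,"x": 0,"y": 0,"z": 0.0007,"ax": 0,"ay": 0,"az": 0},{"fingers": -1,"x": 0,"y": 0,"z": 0.0007,"ax": 0,"ay": 0,"az": 0},{"fingers": -1,"x": 0,"y": 0,"z": 0.0007,"ax": 0,"ay": 0,"az": 0},{"fingers": -1,"x": 0,"y": 0,"z": 0.0007,"ax": 0,"ay": 0,"az": 0},{"fingers": -1,"x": 0,"y": 0,"z": 0.0007,"ax": 0,"ay": 0,"az": 0},{"fingers": -1,"x": 0,"y": 0,"z": 0.0007,"ax": 0,"ay": 0,"az": 0},{"fingers": -1,"x": 0,"y": 0,"z": 0.0007,"ax": 0,"ay": 0,"az": 0},{"fingers": -1,"x": 0,"y": 0,"z": 0.0007,"ax": 0,"ay": 0,"az": 0},{"fingers": -1,"x": 0,"y": 0,"z": 0.0007,"ax": 0,"ay": 0,"az": 0},{"fingers": -1,"x": 0,"y": 0,"z": 0.0007,"ax": 0,"ay": 0,"az": 0}]'

```text
clock: 14.88
tcp_pos: [0.5168, -0.2007, 0.1676]
orientation: [2.056, 2.373, 0.002]
contact_force: [-2.2, 0.6, 7.8]
grip_width: 0.024
gripper_force: 90.6
```

arm_command --rows '[{"fingers": -1,"x": 0,"y": 0,"z": 0.0007,"ax": 0,"ay": 0,"az": 0},{"fingers": -1,"x": 0,"y": 0,"z": 0.0007,"ax": 0,"ay": 0,"az": 0},{"fingers": -1,"x": 0,"y": 0,"z": 0.0007,"ax": 0,"ay": 0,"az": 0},{"fingers": -1,"x": 0,"y": 0,"z": 0.0007,"ax": 0,"ay": 0,"az": 0},{"fingers": -1,"x": 0,"y": 0,"z": 0.0007,"ax": 0,"ay": 0,"az": 0},{"fingers": -1,"x": 0,"y": 0,"z": 0.0007,"ax": 0,"ay": 0,"az": 0},{"fingers": -1,"x": 0,"y": 0,"z": 0.0007,"ax": 0,"ay": 0,"az": 0},{"fingers": -1,"x": 0,"y": 0,"z": 0.0007,"ax": 0,"ay": 0,"az": 0},{"fingers": -1,"x": 0,"y": 0,"z": 0.0007,"ax": 0,"ay": 0,"az": 0},{"fingers": -1,"x": 0,"y": 0,"z": 0.0007,"ax": 0,"ay": 0,"az": 0}]'

```text
clock: 15.72
tcp_pos: [0.5168, -0.2006, 0.1606]
orientation: [2.056, 2.373, 0.002]
contact_force: [-2.3, 0.2, 8.4]
grip_width: 0.0241
gripper_force: 90.6
```

arm_command --rows '[{"fingers": -1,"x": 0,"y": 0,"z": 0.0006,"ax": 0,"ay": 0,"az": 0},{"fingers": -1,"x": 0,"y": 0,"z": 0.0006,"ax": 0,"ay": 0,"az": 0},{"fingers": -1,"x": 0,"y": 0,"z": 0.0006,"ax": 0,"ay": 0,"az": 0},{"fingers": -1,"x": 0,"y": 0,"z": 0.0006,"ax": 0,"ay": 0,"az": 0},{"fingers": -1,"x": 0,"y": 0,"z": 0.0006,"ax": 0,"ay": 0,"az": 0},{"fingers": -1,"x": 0,"y": 0,"z": 0.0006,"ax": 0,"ay": 0,"az": 0},{"fingers": -1,"x": 0,"y": 0,"z": 0.0006,"ax": 0,"ay": 0,"az": 0},{"fingers": -1,"x": 0,"y": 0,"z": 0.0006,"ax": 0,"ay": 0,"az": 0},{"fingers": -1,"x": 0,"y": 0,"z": 0.0006,"ax": 0,"ay": 0,"az": 0},{"fingers": -1,"x": 0,"y": 0,"z": 0.0006,"ax": 0,"ay": 0,"az": 0}]'

```text
clock: 16.55
tcp_pos: [0.5168, -0.2006, 0.1546]
orientation: [2.056, 2.373, 0.002]
contact_force: [-1.5, -0.6, 7.5]
grip_width: 0.0243
gripper_force: 90.6
```

arm_command --rows '[{"fingers": -1,"x": 0,"y": 0,"z": 0.0005,"ax": 0,"ay": 0,"az": 0},{"fingers": -1,"x": 0,"y": 0,"z": 0.0005,"ax": 0,"ay": 0,"az": 0},{"fingers": -1,"x": 0,"y": 0,"z": 0.0005,"ax": 0,"ay": 0,"az": 0},{"fingers": -1,"x": 0,"y": 0,"z": 0.0005,"ax": 0,"ay": 0,"az": 0},{"fingers": -1,"x": 0,"y": 0,"z": 0.0005,"ax": 0,"ay": 0,"az": 0},{"fingers": -1,"x": 0,"y": 0,"z": 0.0005,"ax": 0,"ay": 0,"az": 0},{"fingers": -1,"x": 0,"y": 0,"z": 0,"ax": 0,"ay": 0,"az": 0}]'

```text
clock: 17.13
tcp_pos: [0.5155, -0.2003, 0.1498]
orientation: [-2.056, -2.374, 0.0]
contact_force: [0.4, -0.5, -5.5]
grip_width: 0.0241
gripper_force: 89.9
```

arm_command --rows '[{"fingers": -1,"x": 0,"y": 0,"z": 0.0005,"ax": 0,"ay": 0,"az": 0},{"fingers": -1,"x": 0,"y": 0,"z": 0.0005,"ax": 0,"ay": 0,"az": 0},{"fingers": -1,"x": 0,"y": 0,"z": 0.0005,"ax": 0,"ay": 0,"az": 0},{"fingers": -1,"x": 0,"y": 0,"z": 0.0005,"ax": 0,"ay": 0,"az": 0},{"fingers": -1,"x": 0,"y": 0,"z": 0,"ax": 0,"ay": 0,"az": 0},{"fingers": -1,"x": 0,"y": 0,"z": 0,"ax": 0,"ay": 0,"az": 0},{"fingers": -1,"x": 0,"y": 0,"z": 0,"ax": 0,"ay": 0,"az": 0}]'

```text
clock: 17.72
tcp_pos: [0.5157, -0.2004, 0.1483]
orientation: [2.057, 2.375, 0.0]
contact_force: [-0.1, -0.2, -4.8]
grip_width: 0.0242
gripper_force: 89.9
```

The sleeve has released at 37 mm of travel. I draw the drift straight out and check.

arm_command --rows '[{"fingers": -1,"x": 0,"y": 0.0005,"z": -0.003,"ax": 0,"ay": 0,"az": 0},{"fingers": -1,"x": 0,"y": 0,"z": -0.007,"ax": 0,"ay": 0,"az": 0},{"fingers": -1,"x": 0,"y": 0,"z": -0.012,"ax": 0,"ay": 0,"az": 0},{"fingers": -1,"x": 0,"y": 0,"z": -0.015,"ax": 0,"ay": 0,"az": 0},{"fingers": -1,"x": 0,"y": 0,"z": -0.015,"ax": 0,"ay": 0,"az": 0},{"fingers": -1,"x": 0,"y": 0,"z": -0.02,"ax": 0,"ay": 0,"az": 0},{"fingers": -1,"x": 0,"y": 0,"z": -0.02,"ax": 0,"ay": 0,"az": 0},{"fingers": -1,"x": 0,"y": 0,"z": -0.018,"ax": 0,"ay": 0,"az": 0},{"fingers": -1,"x": 0,"y": 0,"z": 0,"ax": 0,"ay": 0,"az": 0},{"fingers": -1,"x": 0,"y": 0,"z": 0,"ax": 0,"ay": 0,"az": 0}]'

```text
clock: 18.55
tcp_pos: [0.5167, -0.2006, 0.2593]
orientation: [2.055, 2.373, 0.002]
contact_force: [-0.7, 0.1, -4.1]
grip_width: 0.0246
gripper_force: 89.7
```

```bash
python3 - <<'E'
from h import *
f,P,o=look(k=1)
# what lies inside the bore now, seen from the wrist; and wheel position
W=P.reshape(-1,3); d=np.hypot(W[:,0]-.5162,W[:,1]+.2004)
for a,b in ((0,.009),(.013,.019),(.03,.049)):
    w=W[(d>=a)&(d<b)&(W[:,2]<.11)]; print(a,b,len(w),np.percentile(w[:,2],[5,25,50,75,95]).round(4))
for n in ("scene","side"):
    f2,P=grab(n); W=P.reshape(-1,3); w=W[(np.abs(W[:,2]-.092)<.002)&(np.hypot(W[:,0]-.516,W[:,1]+.2)<.06)]
    print(n,cv2.minEnclosingCircle(w[:,:2].astype(np.float32)*1000))
    if n=="scene": A=f2["frame"][250:350,230:340]
    else: B=f2["frame"][150:250,290:400]
C=f["frame"][130:330,200:440]
c=np.zeros((400,800,3),np.uint8); c[:200,:220]=cv2.resize(A,(220,200)); c[200:,:220]=cv2.resize(B,(220,200)); c[:,220:700]=cv2.resize(C,(480,400),interpolation=3); save(c,"chk.png")
E
```

```text
18.55 [ 0.5167 -0.2006  0.2593] F [-0.7  0.1 -4.1] body [-1.74 -0.09] 567 nose [nan nan] 3 rel [nan nan]
0 0.009 110 [0.0218 0.0296 0.0372 0.0425 0.0443]
0.013 0.019 1585 [0.0631 0.0845 0.0937 0.0945 0.0954]
0.03 0.049 7672 [0.0812 0.0844 0.0903 0.0915 0.0925]
scene ((518.1904907226562, -201.3998260498047), 49.7402458190918)
side ((516.6588745117188, -196.93609619140625), 49.746917724609375)
```

View pics/chk.png

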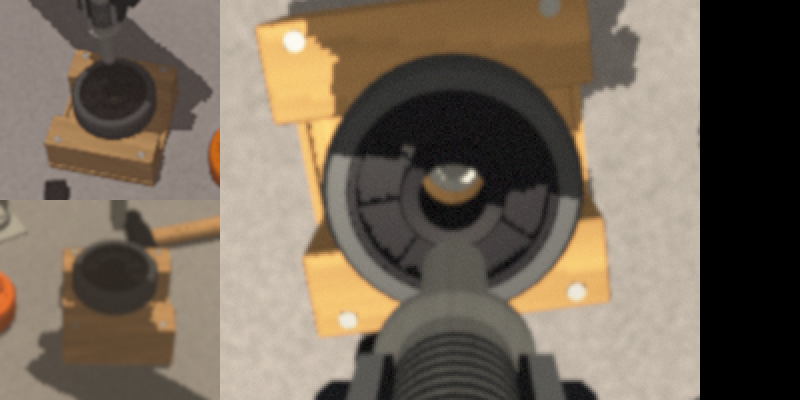

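The bore is empty and the sleeve stands on the cradle's floor (top at 0.044 m, seen through the bore at about (450,180)). The wheel is where it was. Now I return to the stand.

arm_command --rows '[{"fingers": -1,"x": 0.0316,"y": 0.0096,"z": 0,"ax": 0,"ay": 0,"az": 0},{"fingers": -1,"x": 0.0316,"y": 0.0096,"z": 0,"ax": 0,"ay": 0,"az": 0},{"fingers": -1,"x": 0.0316,"y": 0.0096,"z": 0,"ax": 0,"ay": 0,"az": 0},{"fingers": -1,"x": 0.0316,"y": 0.0096,"z": 0,"ax": 0,"ay": 0,"az": 0},{"fingers": -1,"x": 0.0316,"y": 0.0096,"z": 0,"ax": 0,"ay": 0,"az": 0},{"fingers": -1,"x": 0.0316,"y": 0.0096,"z": 0,"ax": 0,"ay": 0,"az": 0},{"fingers": -1,"x": 0.0316,"y": 0.0096,"z": 0,"ax": 0,"ay": 0,"az": 0},{"fingers": -1,"x": 0.0316,"y": 0.0096,"z": 0,"ax": 0,"ay": 0,"az": 0},{"fingers": -1,"x": 0.0316,"y": 0.0096,"z": 0,"ax": 0,"ay": 0,"az": 0},{"fingers": -1,"x": 0.0316,"y": 0.0096,"z": 0,"ax": 0,"ay": 0,"az": 0}]'

```text
clock: 19.53
tcp_pos: [0.5655, 0.1274, 0.2568]
orientation: [-2.056, -2.374, 0.003]
contact_force: [1.1, -0.3, -3.9]
grip_width: 0.0243
gripper_force: 89.7
```

arm_command --rows '[{"fingers": -1,"x": 0,"y": 0,"z": 0,"ax": 0,"ay": 0,"az": 0},{"fingers": -1,"x": 0,"y": 0,"z": 0,"ax": 0,"ay": 0,"az": 0},{"fingers": -1,"x": 0,"y": 0,"z": 0,"ax": 0,"ay": 0,"az": 0},{"fingers": -1,"x": 0,"y": 0,"z": 0,"ax": 0,"ay": 0,"az": 0},{"fingers": -1,"x": 0,"y": 0,"z": 0,"ax": 0,"ay": 0,"az": 0},{"fingers": -1,"x": 0,"y": 0,"z": 0,"ax": 0,"ay": 0,"az": 0}]'

```text
clock: 20.03
tcp_pos: [0.5662, 0.1247, 0.2581]
orientation: [2.059, 2.372, -0.001]
contact_force: [-0.3, -0.2, -3.9]
grip_width: 0.0242
gripper_force: 89.5
```

```bash
python3 - <<'E'
from h import *
f,P,o=look(k=2); print(hole(P,o,win=.022))
E
```

```text
20.0333 [0.5662 0.1247 0.2581] F [-0.3 -0.2 -3.9] body [-1.79 -0.09] 561 nose [-1.28  0.24] 8 rel [0.51 0.33]
20.0833 [0.5662 0.125  0.2583] F [ 0.3  0.1 -4. ] body [-1.8  -0.11] 561 nose [-1.19 -0.04] 6 rel [0.6  0.07]
(array([-0.13912903, -1.07571899]), 103, array([13.60110587, 14.09268797, 14.57485794]))
```

arm_command --rows '[{"fingers": -1,"x": 0.0016,"y": -0.0008,"z": 0.02,"ax": 0,"ay": 0,"az": 0},{"fingers": -1,"x": 0,"y": 0,"z": 0.025,"ax": 0,"ay": 0,"az": 0},{"fingers": -1,"x": 0,"y": 0,"z": 0.015,"ax": 0,"ay": 0,"az": 0},{"fingers": -1,"x": 0,"y": 0,"z": 0,"ax": 0,"ay": 0,"az": 0},{"fingers": -1,"x": 0,"y": 0,"z": 0,"ax": 0,"ay": 0,"az": 0},{"fingers": -1,"x": 0,"y": 0,"z": 0,"ax": 0,"ay": 0,"az": 0}]'

```text
clock: 20.63
tcp_pos: [0.566, 0.1276, 0.1996]
orientation: [2.057, 2.373, 0.003]
contact_force: [-1.2, 0.6, -4.0]
grip_width: 0.0243
gripper_force: 89.4
```

arm_command --rows '[{"fingers": -1,"x": -0.001,"y": -0.0004,"z": 0.01,"ax": 0,"ay": 0,"az": 0},{"fingers": -1,"x": 0,"y": 0,"z": 0.015,"ax": 0,"ay": 0,"az": 0},{"fingers": -1,"x": 0,"y": 0,"z": 0.02,"ax": 0,"ay": 0,"az": 0},{"fingers": -1,"x": 0,"y": 0,"z": 0.02,"ax": 0,"ay": 0,"az": 0},{"fingers": -1,"x": 0,"y": 0,"z": 0.01,"ax": 0,"ay": 0,"az": 0},{"fingers": -1,"x": 0,"y": 0,"z": 0,"ax": 0,"ay": 0,"az": 0},{"fingers": -1,"x": 0,"y": 0,"z": 0,"ax": 0,"ay": 0,"az": 0},{"fingers": -1,"x": 0,"y": 0,"z": 0,"ax": 0,"ay": 0,"az": 0}]'

```text
clock: 21.3
tcp_pos: [0.566, 0.1268, 0.1246]
orientation: [2.056, 2.373, 0.003]
contact_force: [1.0, 1.0, -3.7]
grip_width: 0.0241
gripper_force: 89.4
```

arm_command --rows '[{"fingers": -1,"x": 0,"y": 0,"z": 0.001,"ax": 0,"ay": 0,"az": 0},{"fingers": -1,"x": 0,"y": 0,"z": 0.001,"ax": 0,"ay": 0,"az": 0},{"fingers": -1,"x": 0,"y": 0,"z": 0,"ax": 0,"ay": 0,"az": 0},{"fingers": -1,"x": 0,"y": 0,"z": 0,"ax": 0,"ay": 0,"az": 0}]'

```text
clock: 21.63
tcp_pos: [0.5651, 0.1265, 0.1217]
orientation: [2.057, 2.374, 0.001]
contact_force: [-0.9, -0.1, -5.1]
grip_width: 0.0241
gripper_force: 89.4
```

arm_command --rows '[{"fingers": -1,"x": 0,"y": 0,"z": 0.001,"ax": 0,"ay": 0,"az": 0},{"fingers": -1,"x": 0,"y": 0,"z": 0.0005,"ax": 0,"ay": 0,"az": 0},{"fingers": -1,"x": 0,"y": 0,"z": 0,"ax": 0,"ay": 0,"az": 0},{"fingers": -1,"x": 0,"y": 0,"z": 0,"ax": 0,"ay": 0,"az": 0}]'

```text
clock: 21.97
tcp_pos: [0.5649, 0.1265, 0.1198]
orientation: [2.057, 2.375, 0.0]
contact_force: [0.0, 0.4, -2.7]
grip_width: 0.0241
gripper_force: 89.7
```

arm_command --rows '[{"fingers": -1,"x": 0,"y": 0,"z": 0.0005,"ax": 0,"ay": 0,"az": 0},{"fingers": -1,"x": 0,"y": 0,"z": 0,"ax": 0,"ay": 0,"az": 0},{"fingers": -1,"x": 0,"y": 0,"z": 0,"ax": 0,"ay": 0,"az": 0}]'

```text
clock: 22.22
tcp_pos: [0.565, 0.1265, 0.1198]
orientation: [2.057, 2.374, 0.0]
contact_force: [-3.4, -0.5, 3.3]
grip_width: 0.0239
gripper_force: 89.7
```

The collar is on the plate. Now I release and retreat.

arm_command --rows '[{"fingers": 1,"x": 0,"y": 0,"z": 0,"ax": 0,"ay": 0,"az": 0},{"fingers": 1,"x": 0,"y": 0,"z": 0,"ax": 0,"ay": 0,"az": 0},{"fingers": 1,"x": 0,"y": 0,"z": 0,"ax": 0,"ay": 0,"az": 0},{"fingers": 1,"x": 0,"y": 0,"z": 0,"ax": 0,"ay": 0,"az": 0},{"fingers": 1,"x": 0,"y": 0,"z": 0,"ax": 0,"ay": 0,"az": 0},{"fingers": 1,"x": 0,"y": 0,"z": 0,"ax": 0,"ay": 0,"az": 0},{"fingers": 1,"x": 0,"y": 0,"z": 0,"ax": 0,"ay": 0,"az": 0}]'

```text
clock: 22.8
tcp_pos: [0.5649, 0.1265, 0.1193]
orientation: [2.057, 2.375, 0.0]
contact_force: [0.0, -0.7, -0.3]
grip_width: 0.0852
gripper_force: 0.0
```

arm_command --rows '[{"fingers": 1,"x": 0,"y": 0,"z": -0.01,"ax": 0,"ay": 0,"az": 0},{"fingers": 1,"x": 0,"y": 0,"z": -0.02,"ax": 0,"ay": 0,"az": 0},{"fingers": 1,"x": 0,"y": 0,"z": -0.03,"ax": 0,"ay": 0,"az": 0},{"fingers": 1,"x": 0,"y": 0,"z": -0.03,"ax": 0,"ay": 0,"az": 0},{"fingers": 1,"x": 0,"y": 0,"z": -0.03,"ax": 0,"ay": 0,"az": 0},{"fingers": 1,"x": 0,"y": 0,"z": -0.03,"ax": 0,"ay": 0,"az": 0},{"fingers": 1,"x": 0,"y": 0,"z": 0,"ax": 0,"ay": 0,"az": 0},{"fingers": 1,"x": 0,"y": 0,"z": 0,"ax": 0,"ay": 0,"az": 0},{"fingers": 1,"x": 0,"y": 0,"z": 0,"ax": 0,"ay": 0,"az": 0}]'

```text
clock: 23.55
tcp_pos: [0.5646, 0.1264, 0.2695]
orientation: [2.057, 2.375, 0.0]
contact_force: [-0.1, -0.5, -1.5]
grip_width: 0.0851
gripper_force: 0.0
```

```bash
python3 - <<'E'
from h import *
f,P=grab("wrist"); W=P.reshape(-1,3); w=W[(abs(W[:,2]-.147)<.005)&(np.hypot(W[:,0]-.565,W[:,1]-.126)<.03)]
print("top",len(w),w.mean(0),w[:,2].std(),cv2.minEnclosingCircle(w[:,:2].astype(np.float32)*1000))
w=W[(abs(W[:,2]-.088)<.002)&(np.hypot(W[:,0]-.565,W[:,1]-.126)<.03)]; print("collar",len(w),np.median(w[:,2]))
o=r.get_obs(); print(o["clock"],o["tcp_pos"],o["grip_width"],o["contact_force"])
E
```

```text
top 1253 [0.56510736 0.12595139 0.14722558] 0.0011555952088021138 ((565.4722900390625, 124.82544708251953), 13.217247009277344)
collar 500 0.08758423380112076
23.6 [0.56423112 0.1262972  0.26863607] 0.08539550144948539 [-0.81786299 -0.77459824 -0.55964373]
```

The drift hangs upright in its own hole, with its top at 0.147 and collar at 0.088.

```bash
python3 -c "
from bench import r
print(r.hand_in())"
```

```text
the job is handed in; nothing more can be done
None
```

I pressed the worn sleeve out onto the cradle's floor, left the wheel lying flat within about 1.5 mm of where it was, hung the middle drift back in its own hole, and handed the job in at 23.6 s on the robot's clock.

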